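Find the free punch with the gauge pin

TASK

One of the three bores in the die block has a lower punch that still slides; the punches in the other two are stuck, and they all look alike. Take the red-handled gauge pin from the white stand, feel with it which punch gives way, and leave the pin upright and fully home in that bore, its collar flush on the top of the block, let go of. Leave everything else standing where it is.

Things in the scene. Friction and masses are not known exactly. Their poses are not given: they have to be found in the camera images.
- gauge_red: gauge pin to use, 128 mm, 0.12 kg, upright in any hole of the stand, hung by its collar (lower end 10 mm above the table). Upwards from the lower end: steel shank 10 mm diameter, 60 mm long, lowest 4 mm tapered to 6 mm; dark collar 30 mm diameter, 60 to 66 mm; round red handle 18 mm diameter, 66 to 122 mm; red cap 22 mm diameter to 128 mm. Origin: centre of the lower end; z up the pin
- gauge_blue: gauge pin like the red one, same sizes, blue handle; a bystander standing in the same stand; origin at the lower end of its shank, z up along the pin
- gauge_yellow: gauge pin like the red one, same sizes, yellow handle; a bystander standing in the same stand; origin at the lower end of its shank, z up along the pin
- stand: white plastic block, fixed, 60 x 210 x 70 mm high (x, y, z), with three through holes 13 mm wide along its y axis at y = 70, 0 and -70 mm; origin at the centre of its underside
- die: aluminium die block, blue side plates, fixed, 96 x 180 x 85 mm high (x, y, z); three upright bores 12 mm wide (mouth countersunk to 16 mm, 2 mm deep) in a row along its y axis, 45 mm apart; origin at the centre of its underside, z up. Each bore holds a black punch, top 40 mm below the block's top: the pin's collar is 20 mm above the block when its shank meets the punch
- bore0 (a point): centre of the mouth of the bore at y = 45 mm of the die block, level with the block's top and ringed by a flat black mark 23 mm across. Its punch is either stuck solid or, in one bore of the three (any), slides down under about 6 N (not under the pin's weight) and stays where pushed, letting the pin sink 20 mm more until its collar meets the block's top
- bore1 (a point): centre of the mouth of the bore at y = 0 mm of the die block, level with the block's top and ringed by a flat black mark 23 mm across. Its punch is either stuck solid or, in one bore of the three (any), slides down under about 6 N (not under the pin's weight) and stays where pushed, letting the pin sink 20 mm more until its collar meets the block's top
- bore2 (a point): centre of the mouth of the bore at y = -45 mm of the die block, level with the block's top and ringed by a flat black mark 23 mm across. Its punch is either stuck solid or, in one bore of the three (any), slides down under about 6 N (not under the pin's weight) and stays where pushed, letting the pin sink 20 mm more until its collar meets the block's top
- jar: amber jar, 56 mm wide, 80 mm high, bystander; origin at the centre of its underside
- bottle: white bottle with a blue cap, 48 mm wide, 120 mm high, bystander; origin at the centre of its underside
- cup: steel cup, 70 mm wide, 60 mm high, bystander; origin at the centre of its underside
- wrench: steel wrench, 170 mm long, lying flat, bystander; origin under its middle, x along it
- puck: dark steel disc, 40 mm diameter, 14 mm thick, lying flat, bystander; origin at the centre of its underside

How it is judged:
By the outcome, as a careful person would: the job done as asked, in the order asked, and still so for the second after the job is handed in, with the robot touching nothing.
It also fails if it takes over 64 s, if anything falls off the work surface, if the arm or the gripper's body presses on something with over 40 N, if the wrist force passes 120 N, or if a joint passes its speed limit or range.

ROBOT

A 7-joint arm with a two-finger parallel gripper is mounted at the origin on the work surface. World frame = base frame: x ahead of the robot, y to its left, z up, the work surface at z = 0. Lengths are in m, angles in rad, forces in N, time in s.
With the tool pointing down it reaches from about 0.425 to 0.925 m from the base axis. Payload 6.8 kg.
Tool frame: the origin (TCP) lies on the mounting face of the last link; the fingertips stand 173 mm ahead of it and the grasp point (between the pads) lies 155 mm ahead of it; z points along the fingers, y is the line along which they close (so a half turn about z gives the same grasp; the last joint's range is limited). The gripper opens to 85 mm and grips with 20 to 120 N. Pads are 22 mm wide; open, the fingers measure 114 mm over their backs; the gripper's body (76 mm by 85 mm) begins 54 mm behind the grasp point. The pads swing forward as they close: fully open they stand 13 mm farther back than shut.
Start: joints at [-1.216, 0.477, 0.022, 1.555, -0.011, 1.109, -0.083], TCP at [0.301, 0.604, 0.405] pointing down, gripper open.
Joint ranges: [-2.96, 2.96], [-0.34, 2.1], [-1.41, 1.46], [0.24, 2.44], [-1.37, 4.51], [0.17, 1.92], [-2.96, 2.96]. Speed limits (rad/s): [2.39, 2.39, 3.14, 3.14, 3.14, 3.14, 3.14].

INTERFACE

Orientations are given as a rotation vector (axis times angle).
In Python, from bench import r gives the robot as it stands.
- The arm moves only by the tool arm_command, never from a script. Its argument "plan" is a list of rows, each an object of numbers: "claw": the closure, from 0 (fully open) to 1 (shut); "tx", "ty", "tz": the shift along the tool's x, y, z in m; "ax", "ay", "az": the turn, a rotation vector about the tool's x, y, z in degrees. A call has exactly 10 rows; each row shifts and turns the commanded pose from where the row before left it, along the tool's axes as they then stand; what a row does not reach is not made up. A row lasts 1/12 s, in which the tool goes at most 41.7 mm and 7.16 degrees, less where a joint would pass 70% of its speed; a pose out of reach is approached as far as the arm can. A call is refused whole if a number of a shift passes 0.0417 or a number of a turn 7.16, either way. A call with a gripper value outside its range is refused whole. The fingers move at their own pace and stop on an object; "squeeze" is the grip in N (left out, the last holds). Time passes only in rows, so rows that do not move let the fingers close, or fill a call up. It gives the time, the measured TCP pose, the force, the opening and the grip force at its end, in the units of the state.
- r.get_obs(): the state, without advancing time (a new reading comes with each control period).
- r.grab_frame(name): name is "side" or "top"; returns the picture (480x640x3 uint8, red, green, blue); there is no depth.
- r.camera_model(name): a dict with "fx", "fy", "cx", "cy" (pixels), "position" and "orientation" of the camera in the world. Camera axes: x right, y up, looking along -z (the intrinsics and any distortion apply to the point x, -y, -z); pixel columns grow to the right and rows downward; lengths in m; the calibration is good to about 2 mm. A picture is of the moment at which its call begins. camera_model takes no time and is no camera call.
- r.hand_in(): hands the job in; it is judged then, once.
Trained networks look in the newest picture that a camera, given by its name, has taken for a name from the list of things; names that differ only in an ending like _2 or _b are one class to them, and where a whole thing is asked for, a point or a joint stands for the part that bears it (a point fixed in the world has none). Each returns a list of dicts, best first, with "confidence" (0 to 1); they miss things now and then, are a little off and sometimes report something else, mostly with a low value. They report only what shows in the picture. A call takes as long as a camera call.
- r.boxes_of(target, camera): "location" ([x, y, z] in m, in the coordinates of the camera as it stood for that picture, good to about 4 mm: the middle of the surface that is visible of it).
- r.tip_of(target, camera): "location" ([x, y, z] in m, in the coordinates of the camera as it stood for that picture, good to about 4 mm: a listed point, or the origin of a listed thing).
The state is a dict: "clock": time; "joints": joint angles; "qvel": joint speeds; "tau": joint torques, N m; "tcp_pos": TCP position; "orientation": TCP orientation; "contact_force": force on the tool from outside, world axes, zero at the start; "moment": the same for the moment, N m; "grip_width": finger opening in m; "gripper_force": force on a finger pad.
Only numpy, scipy, OpenCV 4.12 (cv2) and the standard library are available. Lean on these libraries where they do the work, as an engineer would, in place of code of your own. Each camera call takes 0.05 s, during which the arm holds its last target. There are 200 camera calls.

## Working session

There is one attempt and no reset: what is moved stays moved. The work goes in short steps, Python scripts to look and compute and a tool call to move; the robot and the scene stay as the last step left them, time stands still between calls to the robot, and variables do not carry over. Pictures are saved under pics/ and viewed, at most 10 in all, crops included, and the job is handed in when it is done.

Besides the shell and the picture viewer there is one more tool, called after ">>>" as a command line: name --argument value ..., lists and objects as JSON in quotes. arm_command: Moves the arm, as the interface text tells. Its arguments: {"type":"object","properties":{"plan":{"type":"array","items":{"type":"object","properties":{"claw":{"type":"number"},"tx":{"type":"number"},"ty":{"type":"number"},"tz":{"type":"number"},"ax":{"type":"number"},"ay":{"type":"number"},"az":{"type":"number"}}}},"squeeze":{"type":"number"}},"required":["plan"]}

```bash
mkdir -p pics; cat > h.py <<'E'
import numpy as np, cv2
from scipy.spatial.transform import Rotation as R
from bench import r
def cam(n):
    m=r.camera_model(n); o=np.array(m["orientation"],float)
    Rm=o if o.shape==(3,3) else R.from_rotvec(o).as_matrix()
    return m,Rm,np.array(m["position"])
def w(n,p):
    m,Rm,t=cam(n); return Rm@np.array(p)+t
def snap(n,f,crop=None,s=1):
    im=r.grab_frame(n)[:,:,::-1]
    if crop: a,b,c,d=crop; im=im[b:d,a:c]
    if s!=1: im=cv2.resize(im,None,fx=s,fy=s,interpolation=cv2.INTER_CUBIC)
    cv2.imwrite("pics/"+f,im)
def proj(n,P):
    m,Rm,t=cam(n); c=Rm.T@(np.array(P)-t); return m["fx"]*c[0]/-c[2]+m["cx"], m["fy"]*-c[1]/-c[2]+m["cy"]
def ray(n,u,v,z):
    m,Rm,t=cam(n); d=Rm@np.array([(u-m["cx"])/m["fx"],-(v-m["cy"])/m["fy"],-1]); return t+d*(z-t[2])/d[2]
E
python3 - <<'E'
from h import *
np.set_printoptions(precision=4,suppress=True)
o=r.get_obs(); print(o)
for n in("top","side"):
    print(n,r.camera_model(n)); snap(n,n+"0.png")
    for t in("gauge_red","gauge_blue","gauge_yellow","stand","die","bore0","bore1","bore2"):
        for d in r.tip_of(t,n)[:2]: print(n,t,round(d["confidence"],2),w(n,d["location"]))
E
```

```text
{'clock': 0.0, 'joints': array([-1.2161,  0.4778,  0.0223,  1.5565, -0.0115,  1.1093, -0.0831]), 'qvel': array([-0.0012, -0.0004, -0.0023, -0.0014,  0.0002, -0.0001,  0.0003]), 'tau': array([ -0.0004, -59.6449,   1.6079, -28.1181,   0.0125,   0.0095,
        -0.    ]), 'tcp_pos': array([0.3012, 0.6038, 0.4037]), 'orientation': array([-0.7204, -3.0575,  0.0029]), 'contact_force': array([-0.8158,  0.2905, -0.7688]), 'moment': array([-0.0502, -0.0692, -0.0618]), 'gripper_force': 0.0, 'grip_width': 0.08528964923208078}
top {'fx': 619.7723304205274, 'fy': 619.7723304205274, 'cx': 326.76225292019166, 'cy': 229.27916395099237, 'position': array([ 0.2538, -0.0099,  1.6953]), 'orientation': array([ 0.1738, -0.1659, -1.4716])}
top gauge_red 0.47 [0.5617 0.2076 0.0059]
top gauge_red 0.2 [ 0.7289 -0.112   0.0003]
top gauge_blue 0.65 [0.5461 0.2761 0.0104]
top gauge_blue 0.42 [0.5631 0.4854 0.0016]
top gauge_yellow 0.47 [0.5774 0.139  0.0089]
top stand 0.61 [ 0.5591  0.2123 -0.0021]
top die 0.7 [ 0.5149 -0.2416 -0.0026]
top bore0 0.77 [ 0.5087 -0.1948  0.0899]
top bore0 0.57 [ 0.5181 -0.241   0.0852]
top bore1 0.77 [ 0.5087 -0.1948  0.0899]
top bore1 0.57 [ 0.5181 -0.241   0.0852]
top bore2 0.77 [ 0.5087 -0.1948  0.0899]
top bore2 0.57 [ 0.5181 -0.241   0.0852]
side {'fx': 530.4541743273816, 'fy': 530.4541743273816, 'cx': 325.94065089144937, 'cy': 234.3374706679458, 'position': array([0.54  , 1.1022, 0.8042]), 'orientation': array([ 0.0372, -1.4766, -2.7353])}
side gauge_yellow 0.36 [0.7192 0.0281 0.0009]
side stand 0.7 [0.5646 0.2028 0.0031]
side die 0.78 [ 0.5236 -0.2389  0.0082]
side bore0 0.95 [ 0.5182 -0.2376  0.0858]
side bore0 0.89 [ 0.5157 -0.1932  0.085 ]
side bore1 0.95 [ 0.5182 -0.2376  0.0858]
side bore1 0.89 [ 0.5157 -0.1932  0.085 ]
side bore2 0.95 [ 0.5182 -0.2376  0.0858]
side bore2 0.89 [ 0.5157 -0.1932  0.085 ]
```

View pics/top0.png

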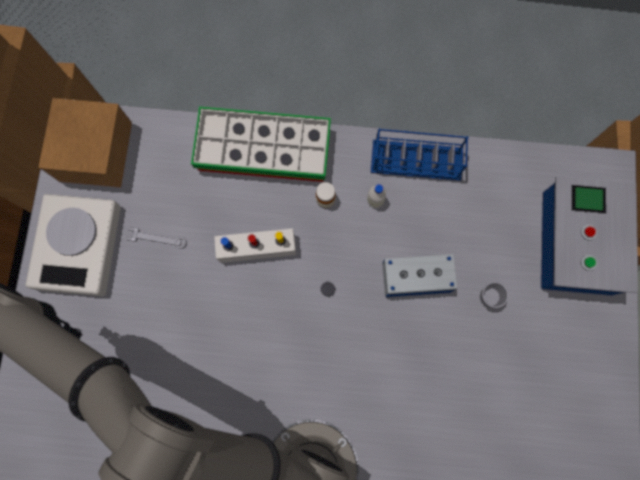

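View pics/side0.png

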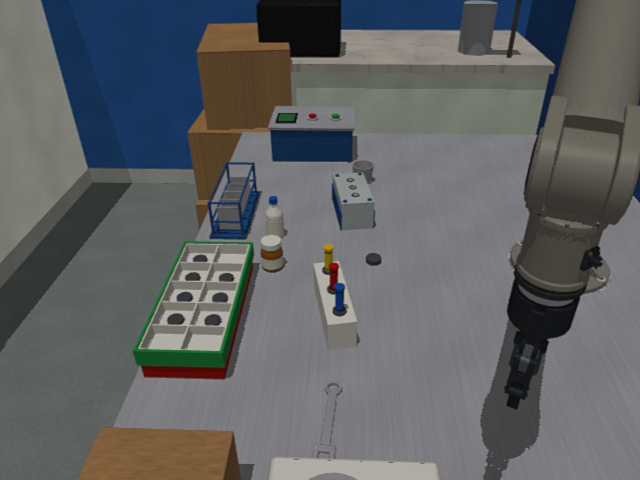

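The top view shows the red cap at about (252,240), between blue (227,243) and yellow (280,238). The die bores are near (404,274), (421,273) and (438,272). The arm is clear of both. Next I'll refine these by blob fits in both cameras.

```bash
cat > m.py <<'E'
from h import *
np.set_printoptions(precision=4,suppress=True)
def blob(n,im,which,box):
    a,b,c,d=box; s=im[b:d,a:c]; h=cv2.cvtColor(s,cv2.COLOR_BGR2HSV).astype(int)
    H,S,V=h[...,0],h[...,1],h[...,2]
    m={"red":((H<8)|(H>172))&(S>150)&(V>60),"blue":(H>105)&(H<130)&(S>150)&(V>60),"yel":(H>20)&(H<35)&(S>150)&(V>60),"dark":V<105}[which].astype(np.uint8)
    k,l,st,ce=cv2.connectedComponentsWithStats(m)
    return [(st[i,4],st[i,:4]+[a,b,0,0],ce[i]+[a,b]) for i in range(1,k) if st[i,4]>15]
E
python3 - <<'E'
from m import *
t=cv2.imread("pics/top0.png"); s=cv2.imread("pics/side0.png")
for c,z in(("red",.138),("blue",.138),("yel",.138)):
    for x in blob("top",t,c,(205,225,305,260)): print("top",c,x, ray("top",*x[2],z-.02))
    for x in blob("side",s,c,(315,235,355,320)): print("side",c,x, ray("side",*x[2],z-.03))
for x in blob("top",t,"dark",(392,262,448,285)): print("top",x,ray("top",*x[2],.085))
for x in blob("side",s,"dark",(340,176,366,200)): print("side",x,ray("side",*x[2],.085))
E
```

```text
top red (np.int32(53), array([249, 235,   8,  10]), array([252.434 , 239.6038])) [0.5587 0.2041 0.118 ]
side red (np.int32(60), array([329, 263,   9,   8]), array([333.25  , 266.3667])) [0.5654 0.1693 0.108 ]
side red (np.int32(86), array([330, 272,   7,  17]), array([332.9419, 279.1047])) [0.5647 0.2144 0.108 ]
top blue (np.int32(53), array([222, 238,   9,  10]), array([225.7358, 242.5283])) [0.5446 0.2721 0.118 ]
side blue (np.int32(73), array([335, 283,  10,  10]), array([339.0548, 287.2877])) [0.5512 0.2414 0.108 ]
side blue (np.int32(118), array([335, 293,   9,  17]), array([338.9915, 301.4068])) [0.5505 0.2862 0.108 ]
top yel (np.int32(65), array([276, 232,   8,  11]), array([279.2923, 237.2308])) [0.5715 0.1354 0.118 ]
side yel (np.int32(164), array([324, 244,   9,  28]), array([327.7317, 255.7195])) [0.5789 0.1297 0.108 ]
top (np.int32(49), array([417, 269,   8,   8]), array([420.3265, 272.7959])) [ 0.5179 -0.2401  0.085 ]
top (np.int32(46), array([434, 268,   8,   8]), array([437.2826, 271.7826])) [ 0.5247 -0.2843  0.085 ]
top (np.int32(41), array([400, 271,   7,   7]), array([403.2439, 274.    ])) [ 0.5105 -0.1957  0.085 ]
side (np.int32(21), array([347, 178,   7,   4]), array([349.7619, 179.7143])) [ 0.5301 -0.2868  0.085 ]
side (np.int32(21), array([349, 185,   8,   5]), array([352.2381, 186.9524])) [ 0.5229 -0.2422  0.085 ]
side (np.int32(24), array([351, 193,   8,   4]), array([354.5833, 194.7083])) [ 0.5164 -0.1968  0.085 ]
```

>>> arm_command --plan '[{"az": 7}, {"az": 7}, {"az": 7}, {"az": 7}, {"az": 7}, {"az": 7}, {"az": 7}, {}, {}, {}]' --squeeze 60

```text
invalid input at $.plan[0]: expected keys claw, tx, ty, tz, ax, ay, az
```

>>> arm_command --plan '[{"claw": 0, "tx": 0, "ty": 0, "tz": 0, "ax": 0, "ay": 0, "az": 7}, {"claw": 0, "tx": 0, "ty": 0, "tz": 0, "ax": 0, "ay": 0, "az": 7}, {"claw": 0, "tx": 0, "ty": 0, "tz": 0, "ax": 0, "ay": 0, "az": 7}, {"claw": 0, "tx": 0, "ty": 0, "tz": 0, "ax": 0, "ay": 0, "az": 7}, {"claw": 0, "tx": 0, "ty": 0, "tz": 0, "ax": 0, "ay": 0, "az": 7}, {"claw": 0, "tx": 0, "ty": 0, "tz": 0, "ax": 0, "ay": 0, "az": 7}, {"claw": 0, "tx": 0, "ty": 0, "tz": 0, "ax": 0, "ay": 0, "az": 7}, {"claw": 0, "tx": 0, "ty": 0, "tz": 0, "ax": 0, "ay": 0, "az": 2}, {"claw": 0, "tx": 0, "ty": 0, "tz": 0, "ax": 0, "ay": 0, "az": 0}, {"claw": 0, "tx": 0, "ty": 0, "tz": 0, "ax": 0, "ay": 0, "az": 0}]' --squeeze 60

```text
clock: 1.73
tcp_pos: [0.3012, 0.6041, 0.4047]
orientation: [1.965, 2.452, -0.0]
contact_force: [1.4, -0.3, -0.8]
grip_width: 0.0853
gripper_force: 0.0
```

```bash
cat > g.py <<'E'
import sys
from h import *
np.set_printoptions(precision=4,suppress=True)
o=r.get_obs(); q=np.array(o["orientation"]); M=R.from_rotvec(q).as_matrix()
print("t",o["clock"],"tcp",o["tcp_pos"],"xaxis",M[:,0],"yang",np.degrees(np.arctan2(M[1,1],M[0,1]))%180,"z",M[:,2],"F",o["contact_force"],"w",o["grip_width"],"gf",o["gripper_force"])
if len(sys.argv)>3:
    d=np.array([float(v) for v in sys.argv[1:4]])-o["tcp_pos"]; print("world d",d,"tool d",M.T@d)
E
python3 g.py 0.562 0.207 0.34
```

```text
t 1.7333 tcp [0.3012 0.6041 0.4047] xaxis [-0.2179  0.976  -0.    ] yang 12.583770616572787 z [ 0. -0. -1.] F [ 1.3998 -0.318  -0.7841] w 0.08532254581454334 gf 0.0
world d [ 0.2608 -0.3971 -0.0647] tool d [-0.4444  0.168   0.0647]
```

>>> arm_command --plan '[{"claw": 0, "tx": -0.03, "ty": 0.0115, "tz": 0, "ax": 0, "ay": 0, "az": 0}, {"claw": 0, "tx": -0.03, "ty": 0.0115, "tz": 0, "ax": 0, "ay": 0, "az": 0}, {"claw": 0, "tx": -0.03, "ty": 0.0115, "tz": 0, "ax": 0, "ay": 0, "az": 0}, {"claw": 0, "tx": -0.03, "ty": 0.0115, "tz": 0, "ax": 0, "ay": 0, "az": 0}, {"claw": 0, "tx": -0.03, "ty": 0.0115, "tz": 0, "ax": 0, "ay": 0, "az": 0}, {"claw": 0, "tx": -0.03, "ty": 0.0115, "tz": 0, "ax": 0, "ay": 0, "az": 0}, {"claw": 0, "tx": -0.03, "ty": 0.0115, "tz": 0, "ax": 0, "ay": 0, "az": 0}, {"claw": 0, "tx": -0.03, "ty": 0.0115, "tz": 0, "ax": 0, "ay": 0, "az": 0}, {"claw": 0, "tx": -0.03, "ty": 0.0115, "tz": 0, "ax": 0, "ay": 0, "az": 0}, {"claw": 0, "tx": -0.03, "ty": 0.0115, "tz": 0, "ax": 0, "ay": 0, "az": 0}]'

```text
clock: 2.57
tcp_pos: [0.4792, 0.3345, 0.405]
orientation: [-1.965, -2.451, -0.001]
contact_force: [0.9, 0.5, 0.7]
grip_width: 0.0854
gripper_force: 0.0
```

>>> arm_command --plan '[{"claw": 0, "tx": -0.03, "ty": 0.0115, "tz": 0, "ax": 0, "ay": 0, "az": 0}, {"claw": 0, "tx": -0.03, "ty": 0.0115, "tz": 0, "ax": 0, "ay": 0, "az": 0}, {"claw": 0, "tx": -0.03, "ty": 0.0115, "tz": 0, "ax": 0, "ay": 0, "az": 0}, {"claw": 0, "tx": -0.03, "ty": 0.0115, "tz": 0, "ax": 0, "ay": 0, "az": 0}, {"claw": 0, "tx": -0.024, "ty": 0.007, "tz": 0, "ax": 0, "ay": 0, "az": 0}, {"claw": 0, "tx": 0, "ty": 0, "tz": 0.02, "ax": 0, "ay": 0, "az": 0}, {"claw": 0, "tx": 0, "ty": 0, "tz": 0.02, "ax": 0, "ay": 0, "az": 0}, {"claw": 0, "tx": 0, "ty": 0, "tz": 0.01, "ax": 0, "ay": 0, "az": 0}, {"claw": 0, "tx": 0, "ty": 0, "tz": 0, "ax": 0, "ay": 0, "az": 0}, {"claw": 0, "tx": 0, "ty": 0, "tz": 0, "ax": 0, "ay": 0, "az": 0}]'

```text
clock: 3.4
tcp_pos: [0.5612, 0.2072, 0.3546]
orientation: [-1.965, -2.451, 0.001]
contact_force: [1.2, 0.3, 1.1]
grip_width: 0.0854
gripper_force: 0.0
```

```bash
python3 g.py 0.562 0.207 0.262; python3 -c "
from h import *
snap('side','side1.png',(260,160,420,340),3)
snap('top','top1.png',(190,180,310,280),4)"
```

```text
t 3.4 tcp [0.5612 0.2072 0.3546] xaxis [-0.2174  0.9761 -0.0001] yang 12.55640009395521 z [-0.0008 -0.0003 -1.    ] F [1.2394 0.2579 1.0545] w 0.0853802613209629 gf 0.0
world d [ 0.0008 -0.0002 -0.0926] tool d [-0.0003  0.0008  0.0926]
```

View pics/side1.png

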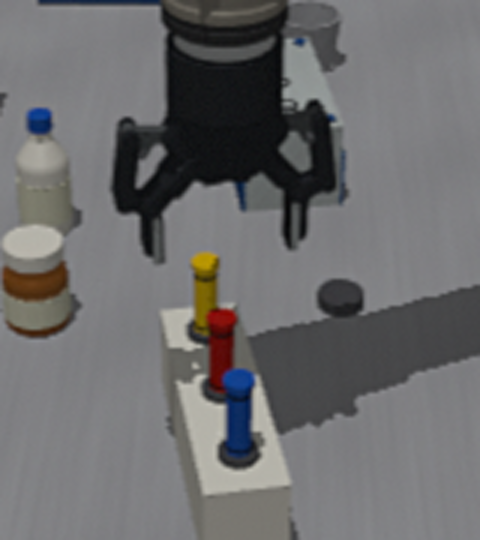

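The gripper straddles the red pin, centred at crop column 226 against 222 for the pin, and the neighbours are clear. I'll descend and close.

>>> arm_command --plan '[{"claw": 0, "tx": 0, "ty": 0, "tz": 0.02, "ax": 0, "ay": 0, "az": 0}, {"claw": 0, "tx": 0, "ty": 0, "tz": 0.02, "ax": 0, "ay": 0, "az": 0}, {"claw": 0, "tx": 0, "ty": 0, "tz": 0.02, "ax": 0, "ay": 0, "az": 0}, {"claw": 0, "tx": 0, "ty": 0, "tz": 0.02, "ax": 0, "ay": 0, "az": 0}, {"claw": 0, "tx": 0, "ty": 0, "tz": 0.0125, "ax": 0, "ay": 0, "az": 0}, {"claw": 0, "tx": 0, "ty": 0, "tz": 0, "ax": 0, "ay": 0, "az": 0}, {"claw": 1, "tx": 0, "ty": 0, "tz": 0, "ax": 0, "ay": 0, "az": 0}, {"claw": 1, "tx": 0, "ty": 0, "tz": 0, "ax": 0, "ay": 0, "az": 0}, {"claw": 1, "tx": 0, "ty": 0, "tz": 0, "ax": 0, "ay": 0, "az": 0}, {"claw": 1, "tx": 0, "ty": 0, "tz": 0, "ax": 0, "ay": 0, "az": 0}]' --squeeze 60

```text
clock: 4.33
tcp_pos: [0.5618, 0.207, 0.2634]
orientation: [1.966, 2.449, 0.003]
contact_force: [0.2, 0.2, -0.2]
grip_width: 0.0388
gripper_force: 0.0
```

>>> arm_command --plan '[{"claw": 1, "tx": 0, "ty": 0, "tz": 0, "ax": 0, "ay": 0, "az": 0}, {"claw": 1, "tx": 0, "ty": 0, "tz": 0, "ax": 0, "ay": 0, "az": 0}, {"claw": 1, "tx": 0, "ty": 0, "tz": 0, "ax": 0, "ay": 0, "az": 0}, {"claw": 1, "tx": 0, "ty": 0, "tz": 0, "ax": 0, "ay": 0, "az": 0}, {"claw": 1, "tx": 0, "ty": 0, "tz": 0, "ax": 0, "ay": 0, "az": 0}, {"claw": 1, "tx": 0, "ty": 0, "tz": 0, "ax": 0, "ay": 0, "az": 0}, {"claw": 1, "tx": 0, "ty": 0, "tz": 0, "ax": 0, "ay": 0, "az": 0}, {"claw": 1, "tx": 0, "ty": 0, "tz": 0, "ax": 0, "ay": 0, "az": 0}, {"claw": 1, "tx": 0, "ty": 0, "tz": 0, "ax": 0, "ay": 0, "az": 0}, {"claw": 1, "tx": 0, "ty": 0, "tz": 0, "ax": 0, "ay": 0, "az": 0}]'

```text
clock: 5.17
tcp_pos: [0.5616, 0.2069, 0.2629]
orientation: [1.967, 2.45, 0.002]
contact_force: [-1.6, 0.8, 5.9]
grip_width: 0.0169
gripper_force: 58.3
```

>>> arm_command --plan '[{"claw": 1, "tx": 0, "ty": 0, "tz": -0.01, "ax": 0, "ay": 0, "az": 0}, {"claw": 1, "tx": 0, "ty": 0, "tz": -0.02, "ax": 0, "ay": 0, "az": 0}, {"claw": 1, "tx": 0, "ty": 0, "tz": -0.02, "ax": 0, "ay": 0, "az": 0}, {"claw": 1, "tx": 0, "ty": 0, "tz": -0.02, "ax": 0, "ay": 0, "az": 0}, {"claw": 1, "tx": 0, "ty": 0, "tz": -0.02, "ax": 0, "ay": 0, "az": 0}, {"claw": 1, "tx": 0, "ty": 0, "tz": -0.02, "ax": 0, "ay": 0, "az": 0}, {"claw": 1, "tx": 0, "ty": 0, "tz": -0.02, "ax": 0, "ay": 0, "az": 0}, {"claw": 1, "tx": 0, "ty": 0, "tz": -0.02, "ax": 0, "ay": 0, "az": 0}, {"claw": 1, "tx": 0, "ty": 0, "tz": -0.02, "ax": 0, "ay": 0, "az": 0}, {"claw": 1, "tx": 0, "ty": 0, "tz": 0, "ax": 0, "ay": 0, "az": 0}]'

```text
clock: 6.0
tcp_pos: [0.5622, 0.2067, 0.4367]
orientation: [1.966, 2.447, 0.009]
contact_force: [0.6, -0.9, 0.1]
grip_width: 0.0168
gripper_force: 59.0
```

```bash
python3 g.py 0.5135 -0.196 0.43; python3 -c "
from h import *
snap('side','side2.png',(260,120,420,300),3)
for d in r.tip_of('gauge_red','side')[:2]: print(d['confidence'],w('side',d['location']))"
```

```text
t 6.0 tcp [0.5622 0.2067 0.4367] xaxis [-0.2157  0.9765  0.0018] yang 12.454271901112179 z [ 0.0058  0.0031 -1.    ] F [ 0.6326 -0.8886  0.14  ] w 0.016773911616127412 gf 59.0429413318634
world d [-0.0487 -0.4027 -0.0067] tool d [-0.3827 -0.1345  0.0052]
0.87 [0.56352669 0.20805427 0.17933651]
```

View pics/side2.png

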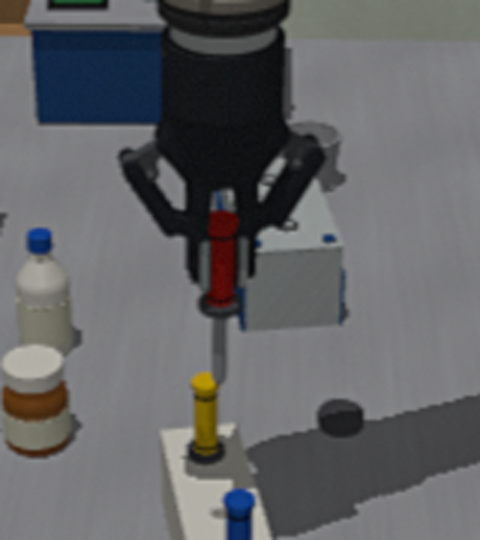

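The pin is held upright: collar at crop (220,303), tip at (220,380). The network puts its tip about 1 mm from under the TCP. Next I'll move above bore0.

>>> arm_command --plan '[{"claw": 1, "tx": -0.03, "ty": -0.0105, "tz": 0, "ax": 0, "ay": 0, "az": 0}, {"claw": 1, "tx": -0.03, "ty": -0.0105, "tz": 0, "ax": 0, "ay": 0, "az": 0}, {"claw": 1, "tx": -0.03, "ty": -0.0105, "tz": 0, "ax": 0, "ay": 0, "az": 0}, {"claw": 1, "tx": -0.03, "ty": -0.0105, "tz": 0, "ax": 0, "ay": 0, "az": 0}, {"claw": 1, "tx": -0.03, "ty": -0.0105, "tz": 0, "ax": 0, "ay": 0, "az": 0}, {"claw": 1, "tx": -0.03, "ty": -0.0105, "tz": 0, "ax": 0, "ay": 0, "az": 0}, {"claw": 1, "tx": -0.03, "ty": -0.0105, "tz": 0, "ax": 0, "ay": 0, "az": 0}, {"claw": 1, "tx": -0.03, "ty": -0.0105, "tz": 0, "ax": 0, "ay": 0, "az": 0}, {"claw": 1, "tx": -0.03, "ty": -0.0105, "tz": 0, "ax": 0, "ay": 0, "az": 0}, {"claw": 1, "tx": -0.03, "ty": -0.0105, "tz": 0, "ax": 0, "ay": 0, "az": 0}]'

```text
clock: 6.93
tcp_pos: [0.5226, -0.1101, 0.4308]
orientation: [-1.965, -2.448, 0.003]
contact_force: [0.0, -0.5, -1.0]
grip_width: 0.0169
gripper_force: 59.0
```

>>> arm_command --plan '[{"claw": 1, "tx": -0.03, "ty": -0.0105, "tz": 0, "ax": 0, "ay": 0, "az": 0}, {"claw": 1, "tx": -0.03, "ty": -0.0105, "tz": 0, "ax": 0, "ay": 0, "az": 0}, {"claw": 1, "tx": -0.0227, "ty": -0.0085, "tz": 0, "ax": 0, "ay": 0, "az": 0}, {"claw": 1, "tx": 0, "ty": 0, "tz": 0.02, "ax": 0, "ay": 0, "az": 0}, {"claw": 1, "tx": 0, "ty": 0, "tz": 0.02, "ax": 0, "ay": 0, "az": 0}, {"claw": 1, "tx": 0, "ty": 0, "tz": 0.02, "ax": 0, "ay": 0, "az": 0}, {"claw": 1, "tx": 0, "ty": 0, "tz": 0, "ax": 0, "ay": 0, "az": 0}, {"claw": 1, "tx": 0, "ty": 0, "tz": 0, "ax": 0, "ay": 0, "az": 0}, {"claw": 1, "tx": 0, "ty": 0, "tz": 0, "ax": 0, "ay": 0, "az": 0}, {"claw": 1, "tx": 0, "ty": 0, "tz": 0, "ax": 0, "ay": 0, "az": 0}]'

```text
clock: 7.77
tcp_pos: [0.5131, -0.196, 0.3732]
orientation: [1.966, 2.449, 0.001]
contact_force: [0.5, 0.7, -1.1]
grip_width: 0.017
gripper_force: 59.0
```

```bash
python3 g.py 0.5135 -0.196 0.36; python3 -c "
from h import *
np.set_printoptions(precision=4,suppress=True)
snap('side','side3.png',(290,100,410,240),4)
for t in ('gauge_red','bore0'):
  for d in r.tip_of(t,'side')[:3]: print(t,d['confidence'],w('side',d['location']))"
```

```text
t 7.7667 tcp [ 0.5131 -0.196   0.3732] xaxis [-0.2163  0.9763 -0.0006] yang 12.492216340186571 z [ 0.0015 -0.0003 -1.    ] F [ 0.4778  0.7031 -1.1037] w 0.0170026441290461 gf 58.96302133798599
world d [ 0.0004  0.     -0.0132] tool d [-0.0001  0.0003  0.0132]
gauge_red 0.53 [ 0.5101 -0.1946  0.1194]
bore0 0.83 [ 0.5322 -0.2841  0.0861]
bore0 0.6 [ 0.5155 -0.1933  0.0838]
bore0 0.58 [ 0.5193 -0.2396  0.0871]
```

View pics/side3.png

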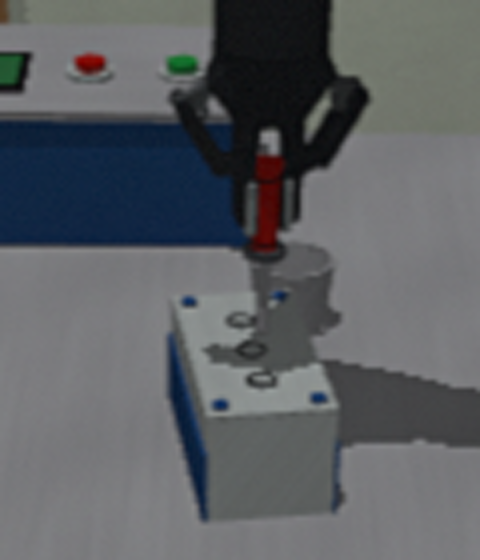

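```bash
python3 - <<'E'
from m import *
im=r.grab_frame("side")[:,:,::-1].copy()
print([ (b[2],ray("side",*b[2],.085)) for b in blob("side",im,"dark",(346,176,364,202))])
for b in blob("side",im,"red",(345,130,368,170)): print(b)
s=cv2.imread("pics/side3.png")
for z in(.183,):print("collar",ray("side",356.5,163.2,z),"proj",proj("side",[.5131,-.196,z]))
t=r.grab_frame("top")[:,:,::-1].copy(); cv2.imwrite("pics/top3.png",cv2.resize(t[220:320,340:480],None,fx=5,fy=5,interpolation=2))
# horizontal edge profile of shank between collar and bore
for v in(168,172,176): print(v,im[v,345:368].mean(1).astype(int))
E
```

```text
[(array([355.8289, 185.403 ]), array([ 0.5125, -0.2519,  0.085 ]))]
(np.int32(30), array([354, 139,   6,   6]), array([356.8333, 141.4333]))
(np.int32(66), array([353, 146,   7,  15]), array([356.3485, 153.1212]))
collar [ 0.5136 -0.1938  0.183 ] proj (np.float64(356.69124380965417), np.float64(162.85241196856552))
168 [124 124 125 125 125 126 128 106  75  66  68  69  78  98 102  95  93  91
  91  91  95  98 102]
172 [126 128 127 128 127 129 129 117  90  70  68  68  76  85  81  82  96  90
  75  71  72  70  70]
176 [141 140 138 138 139 139 141 143 124  90  70  72 109 107  80  75  77  77
  77  76  75  73  70]
```

View pics/top3.png

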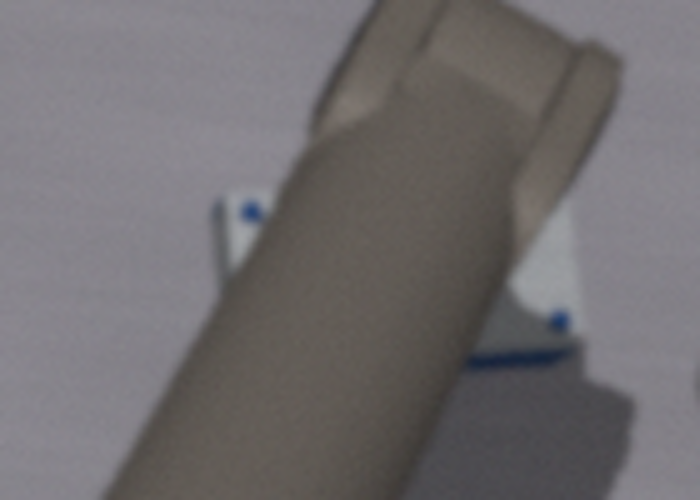

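The top view is blocked by the arm. The side view shows the collar at (356.5,163), within 1 mm of where the TCP says it is, and bore0 at crop (261,380). I'll shift about 2 mm and enter gently.

>>> arm_command --plan '[{"claw": 1, "tx": 0, "ty": 0.002, "tz": 0.01, "ax": 0, "ay": 0, "az": 0}, {"claw": 1, "tx": 0, "ty": 0, "tz": 0.01, "ax": 0, "ay": 0, "az": 0}, {"claw": 1, "tx": 0, "ty": 0, "tz": 0.006, "ax": 0, "ay": 0, "az": 0}, {"claw": 1, "tx": 0, "ty": 0, "tz": 0.003, "ax": 0, "ay": 0, "az": 0}, {"claw": 1, "tx": 0, "ty": 0, "tz": 0.003, "ax": 0, "ay": 0, "az": 0}, {"claw": 1, "tx": 0, "ty": 0, "tz": 0.002, "ax": 0, "ay": 0, "az": 0}, {"claw": 1, "tx": 0, "ty": 0, "tz": 0.002, "ax": 0, "ay": 0, "az": 0}, {"claw": 1, "tx": 0, "ty": 0, "tz": 0.002, "ax": 0, "ay": 0, "az": 0}, {"claw": 1, "tx": 0, "ty": 0, "tz": 0, "ax": 0, "ay": 0, "az": 0}, {"claw": 1, "tx": 0, "ty": 0, "tz": 0, "ax": 0, "ay": 0, "az": 0}]'

```text
clock: 8.85
tcp_pos: [0.5144, -0.1953, 0.334]
orientation: [-1.966, -2.449, 0.0]
contact_force: [-1.1, 1.4, -1.2]
grip_width: 0.0166
gripper_force: 59.2
```

```bash
python3 g.py 0.515 -0.1955 0.33
```

```text
t 8.85 tcp [ 0.5144 -0.1953  0.334 ] xaxis [-0.2162  0.9764  0.0008] yang 12.483109439294006 z [-0.001   0.0006 -1.    ] F [-1.0741  1.4276 -1.231 ] w 0.01664898128874224 gf 59.24102336168289
world d [ 0.0006 -0.0002 -0.004 ] tool d [-0.0004  0.0005  0.004 ]
```

>>> arm_command --plan '[{"claw": 1, "tx": 0, "ty": 0, "tz": 0.002, "ax": 0, "ay": 0, "az": 0}, {"claw": 1, "tx": 0, "ty": 0, "tz": 0.002, "ax": 0, "ay": 0, "az": 0}, {"claw": 1, "tx": 0, "ty": 0, "tz": 0.002, "ax": 0, "ay": 0, "az": 0}, {"claw": 1, "tx": 0, "ty": 0, "tz": 0.002, "ax": 0, "ay": 0, "az": 0}, {"claw": 1, "tx": 0, "ty": 0, "tz": 0, "ax": 0, "ay": 0, "az": 0}, {"claw": 1, "tx": 0, "ty": 0, "tz": 0, "ax": 0, "ay": 0, "az": 0}, {"claw": 1, "tx": 0, "ty": 0, "tz": 0, "ax": 0, "ay": 0, "az": 0}, {"claw": 1, "tx": 0, "ty": 0, "tz": 0, "ax": 0, "ay": 0, "az": 0}, {"claw": 1, "tx": 0, "ty": 0, "tz": 0, "ax": 0, "ay": 0, "az": 0}, {"claw": 1, "tx": 0, "ty": 0, "tz": 0, "ax": 0, "ay": 0, "az": 0}]'

```text
clock: 9.68
tcp_pos: [0.5144, -0.1953, 0.3258]
orientation: [-1.966, -2.449, 0.001]
contact_force: [-3.2, 1.6, -4.1]
grip_width: 0.017
gripper_force: 58.9
```

```bash
python3 g.py 0.515 -0.1955 0.33; python3 -c "
from h import *
snap('side','side4.png',(320,130,390,220),6)"
```

```text
t 9.6833 tcp [ 0.5144 -0.1953  0.3258] xaxis [-0.2162  0.9764  0.0008] yang 12.485083627643833 z [-0.0013  0.0005 -1.    ] F [-3.2356  1.6355 -4.1495] w 0.017028338192289764 gf 58.86209696531296
world d [ 0.0006 -0.0002  0.0042] tool d [-0.0004  0.0006 -0.0042]
```

View pics/side4.png

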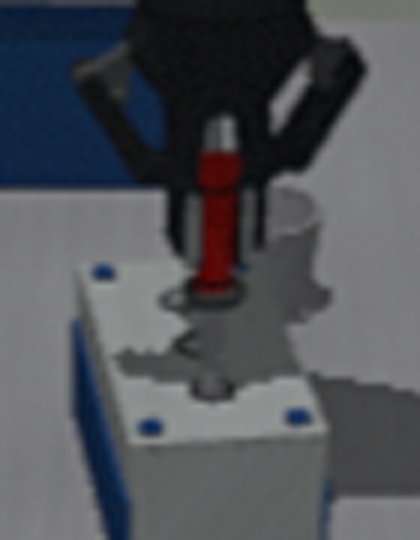

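The shank has entered bore0's ring at crop (213,385). There's slight wall contact in −x, so I'll ease 1 mm that way and go deeper.

>>> arm_command --plan '[{"claw": 1, "tx": 0.0005, "ty": -0.001, "tz": 0, "ax": 0, "ay": 0, "az": 0}, {"claw": 1, "tx": 0, "ty": 0, "tz": 0.004, "ax": 0, "ay": 0, "az": 0}, {"claw": 1, "tx": 0, "ty": 0, "tz": 0.004, "ax": 0, "ay": 0, "az": 0}, {"claw": 1, "tx": 0, "ty": 0, "tz": 0.004, "ax": 0, "ay": 0, "az": 0}, {"claw": 1, "tx": 0, "ty": 0, "tz": 0.004, "ax": 0, "ay": 0, "az": 0}, {"claw": 1, "tx": 0, "ty": 0, "tz": 0.004, "ax": 0, "ay": 0, "az": 0}, {"claw": 1, "tx": 0, "ty": 0, "tz": 0.002, "ax": 0, "ay": 0, "az": 0}, {"claw": 1, "tx": 0, "ty": 0, "tz": 0, "ax": 0, "ay": 0, "az": 0}, {"claw": 1, "tx": 0, "ty": 0, "tz": 0, "ax": 0, "ay": 0, "az": 0}, {"claw": 1, "tx": 0, "ty": 0, "tz": 0, "ax": 0, "ay": 0, "az": 0}]'

```text
clock: 10.57
tcp_pos: [0.5138, -0.1951, 0.3042]
orientation: [1.966, 2.45, 0.001]
contact_force: [-2.4, 4.1, -3.8]
grip_width: 0.0169
gripper_force: 58.8
```

>>> arm_command --plan '[{"claw": 1, "tx": 0, "ty": 0, "tz": 0.001, "ax": 0, "ay": 0, "az": 0}, {"claw": 1, "tx": 0, "ty": 0, "tz": 0.001, "ax": 0, "ay": 0, "az": 0}, {"claw": 1, "tx": 0, "ty": 0, "tz": 0.001, "ax": 0, "ay": 0, "az": 0}, {"claw": 1, "tx": 0, "ty": 0, "tz": 0.001, "ax": 0, "ay": 0, "az": 0}, {"claw": 1, "tx": 0, "ty": 0, "tz": 0.001, "ax": 0, "ay": 0, "az": 0}, {"claw": 1, "tx": 0, "ty": 0, "tz": 0.001, "ax": 0, "ay": 0, "az": 0}, {"claw": 1, "tx": 0, "ty": 0, "tz": 0, "ax": 0, "ay": 0, "az": 0}, {"claw": 1, "tx": 0, "ty": 0, "tz": 0, "ax": 0, "ay": 0, "az": 0}, {"claw": 1, "tx": 0, "ty": 0, "tz": 0, "ax": 0, "ay": 0, "az": 0}, {"claw": 1, "tx": 0, "ty": 0, "tz": 0, "ax": 0, "ay": 0, "az": 0}]'

```text
clock: 11.4
tcp_pos: [0.5138, -0.1951, 0.2985]
orientation: [1.966, 2.45, 0.001]
contact_force: [-4.0, 4.0, -0.0]
grip_width: 0.0172
gripper_force: 59.1
```

>>> arm_command --plan '[{"claw": 1, "tx": 0.0008, "ty": -0.0006, "tz": 0, "ax": 0, "ay": 0, "az": 0}, {"claw": 1, "tx": 0, "ty": 0, "tz": 0.001, "ax": 0, "ay": 0, "az": 0}, {"claw": 1, "tx": 0, "ty": 0, "tz": 0.001, "ax": 0, "ay": 0, "az": 0}, {"claw": 1, "tx": 0, "ty": 0, "tz": 0.001, "ax": 0, "ay": 0, "az": 0}, {"claw": 1, "tx": 0, "ty": 0, "tz": 0.001, "ax": 0, "ay": 0, "az": 0}, {"claw": 1, "tx": 0, "ty": 0, "tz": 0, "ax": 0, "ay": 0, "az": 0}, {"claw": 1, "tx": 0, "ty": 0, "tz": 0, "ax": 0, "ay": 0, "az": 0}, {"claw": 1, "tx": 0, "ty": 0, "tz": 0, "ax": 0, "ay": 0, "az": 0}, {"claw": 1, "tx": 0, "ty": 0, "tz": 0, "ax": 0, "ay": 0, "az": 0}, {"claw": 1, "tx": 0, "ty": 0, "tz": 0, "ax": 0, "ay": 0, "az": 0}]'

```text
clock: 12.23
tcp_pos: [0.5136, -0.1953, 0.2973]
orientation: [1.966, 2.448, 0.004]
contact_force: [-9.2, 5.9, 26.6]
grip_width: 0.0171
gripper_force: 61.9
```

The pin stops dead at punch depth (tip about 0.044 m) under 27 N, so bore0 is stuck. I'll lift out and move to bore1.

>>> arm_command --plan '[{"claw": 1, "tx": 0, "ty": 0, "tz": -0.005, "ax": 0, "ay": 0, "az": 0}, {"claw": 1, "tx": 0, "ty": 0, "tz": -0.01, "ax": 0, "ay": 0, "az": 0}, {"claw": 1, "tx": 0, "ty": 0, "tz": -0.01, "ax": 0, "ay": 0, "az": 0}, {"claw": 1, "tx": 0, "ty": 0, "tz": -0.01, "ax": 0, "ay": 0, "az": 0}, {"claw": 1, "tx": 0, "ty": 0, "tz": -0.01, "ax": 0, "ay": 0, "az": 0}, {"claw": 1, "tx": 0, "ty": 0, "tz": -0.01, "ax": 0, "ay": 0, "az": 0}, {"claw": 1, "tx": 0, "ty": 0, "tz": -0.01, "ax": 0, "ay": 0, "az": 0}, {"claw": 1, "tx": 0, "ty": 0, "tz": -0.01, "ax": 0, "ay": 0, "az": 0}, {"claw": 1, "tx": 0, "ty": 0, "tz": 0, "ax": 0, "ay": 0, "az": 0}, {"claw": 1, "tx": 0, "ty": 0, "tz": 0, "ax": 0, "ay": 0, "az": 0}]'

```text
clock: 13.07
tcp_pos: [0.5131, -0.1947, 0.3699]
orientation: [1.966, 2.449, 0.001]
contact_force: [0.9, 0.9, -1.2]
grip_width: 0.0171
gripper_force: 59.1
```

```bash
python3 g.py 0.520 -0.239 0.37; python3 -c "
from h import *
np.set_printoptions(precision=4,suppress=True)
snap('side','side5.png',(320,110,390,210),6)
for d in r.tip_of('gauge_red','side')[:2]: print(d['confidence'],w('side',d['location']))"
```

```text
t 13.0667 tcp [ 0.5131 -0.1947  0.3699] xaxis [-0.2162  0.9763 -0.0006] yang 12.488091016132726 z [ 0.0016 -0.0003 -1.    ] F [ 0.927   0.9024 -1.2382] w 0.0170725101032872 gf 59.108016192913055
world d [ 0.0069 -0.0443  0.0001] tool d [-0.0448 -0.0028 -0.0001]
0.7 [ 0.5161 -0.1962  0.1138]
```

View pics/side5.png

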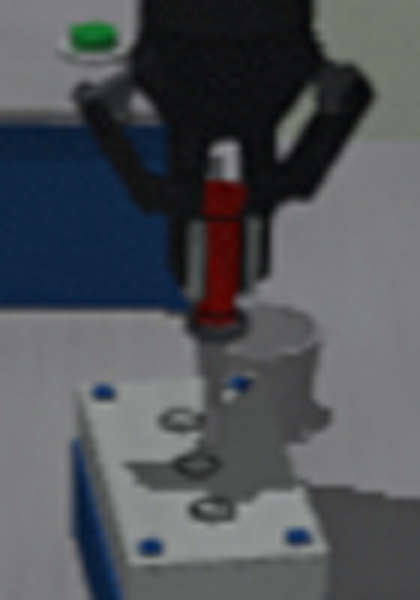

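The pin is upright with its collar at crop (218,323), all three rings are clear, and the grasp is unchanged. I'll move to bore1 and descend.

>>> arm_command --plan '[{"claw": 1, "tx": -0.015, "ty": -0.001, "tz": 0, "ax": 0, "ay": 0, "az": 0}, {"claw": 1, "tx": -0.015, "ty": -0.001, "tz": 0, "ax": 0, "ay": 0, "az": 0}, {"claw": 1, "tx": -0.015, "ty": -0.001, "tz": 0, "ax": 0, "ay": 0, "az": 0}, {"claw": 1, "tx": 0, "ty": 0, "tz": 0, "ax": 0, "ay": 0, "az": 0}, {"claw": 1, "tx": 0, "ty": 0, "tz": 0.01, "ax": 0, "ay": 0, "az": 0}, {"claw": 1, "tx": 0, "ty": 0, "tz": 0.01, "ax": 0, "ay": 0, "az": 0}, {"claw": 1, "tx": 0, "ty": 0, "tz": 0.005, "ax": 0, "ay": 0, "az": 0}, {"claw": 1, "tx": 0, "ty": 0, "tz": 0.003, "ax": 0, "ay": 0, "az": 0}, {"claw": 1, "tx": 0, "ty": 0, "tz": 0.003, "ax": 0, "ay": 0, "az": 0}, {"claw": 1, "tx": 0, "ty": 0, "tz": 0.003, "ax": 0, "ay": 0, "az": 0}]'

```text
clock: 14.0
tcp_pos: [0.5198, -0.2387, 0.3348]
orientation: [-1.966, -2.45, -0.0]
contact_force: [-0.6, -0.2, -0.4]
grip_width: 0.0167
gripper_force: 59.1
```

>>> arm_command --plan '[{"claw": 1, "tx": 0, "ty": 0, "tz": 0.002, "ax": 0, "ay": 0, "az": 0}, {"claw": 1, "tx": 0, "ty": 0, "tz": 0.002, "ax": 0, "ay": 0, "az": 0}, {"claw": 1, "tx": 0, "ty": 0, "tz": 0.002, "ax": 0, "ay": 0, "az": 0}, {"claw": 1, "tx": 0, "ty": 0, "tz": 0.002, "ax": 0, "ay": 0, "az": 0}, {"claw": 1, "tx": 0, "ty": 0, "tz": 0.002, "ax": 0, "ay": 0, "az": 0}, {"claw": 1, "tx": 0, "ty": 0, "tz": 0, "ax": 0, "ay": 0, "az": 0}, {"claw": 1, "tx": 0, "ty": 0, "tz": 0, "ax": 0, "ay": 0, "az": 0}, {"claw": 1, "tx": 0, "ty": 0, "tz": 0, "ax": 0, "ay": 0, "az": 0}, {"claw": 1, "tx": 0, "ty": 0, "tz": 0, "ax": 0, "ay": 0, "az": 0}, {"claw": 1, "tx": 0, "ty": 0, "tz": 0, "ax": 0, "ay": 0, "az": 0}]'

```text
clock: 14.83
tcp_pos: [0.5197, -0.2392, 0.3253]
orientation: [1.967, 2.45, 0.0]
contact_force: [-0.6, -0.4, -0.6]
grip_width: 0.0173
gripper_force: 59.1
```

In freely. I'll go down to just above punch level, then press.

>>> arm_command --plan '[{"claw": 1, "tx": 0, "ty": 0, "tz": 0.004, "ax": 0, "ay": 0, "az": 0}, {"claw": 1, "tx": 0, "ty": 0, "tz": 0.004, "ax": 0, "ay": 0, "az": 0}, {"claw": 1, "tx": 0, "ty": 0, "tz": 0.004, "ax": 0, "ay": 0, "az": 0}, {"claw": 1, "tx": 0, "ty": 0, "tz": 0.004, "ax": 0, "ay": 0, "az": 0}, {"claw": 1, "tx": 0, "ty": 0, "tz": 0.004, "ax": 0, "ay": 0, "az": 0}, {"claw": 1, "tx": 0, "ty": 0, "tz": 0.004, "ax": 0, "ay": 0, "az": 0}, {"claw": 1, "tx": 0, "ty": 0, "tz": 0.001, "ax": 0, "ay": 0, "az": 0}, {"claw": 1, "tx": 0, "ty": 0, "tz": 0, "ax": 0, "ay": 0, "az": 0}, {"claw": 1, "tx": 0, "ty": 0, "tz": 0, "ax": 0, "ay": 0, "az": 0}, {"claw": 1, "tx": 0, "ty": 0, "tz": 0, "ax": 0, "ay": 0, "az": 0}]'

```text
clock: 15.67
tcp_pos: [0.5197, -0.2392, 0.3004]
orientation: [1.967, 2.449, 0.0]
contact_force: [0.1, -0.2, -0.1]
grip_width: 0.0172
gripper_force: 59.1
```

>>> arm_command --plan '[{"claw": 1, "tx": 0, "ty": 0, "tz": 0.001, "ax": 0, "ay": 0, "az": 0}, {"claw": 1, "tx": 0, "ty": 0, "tz": 0.001, "ax": 0, "ay": 0, "az": 0}, {"claw": 1, "tx": 0, "ty": 0, "tz": 0.001, "ax": 0, "ay": 0, "az": 0}, {"claw": 1, "tx": 0, "ty": 0, "tz": 0.001, "ax": 0, "ay": 0, "az": 0}, {"claw": 1, "tx": 0, "ty": 0, "tz": 0.001, "ax": 0, "ay": 0, "az": 0}, {"claw": 1, "tx": 0, "ty": 0, "tz": 0, "ax": 0, "ay": 0, "az": 0}, {"claw": 1, "tx": 0, "ty": 0, "tz": 0, "ax": 0, "ay": 0, "az": 0}, {"claw": 1, "tx": 0, "ty": 0, "tz": 0, "ax": 0, "ay": 0, "az": 0}, {"claw": 1, "tx": 0, "ty": 0, "tz": 0, "ax": 0, "ay": 0, "az": 0}, {"claw": 1, "tx": 0, "ty": 0, "tz": 0, "ax": 0, "ay": 0, "az": 0}]'

```text
clock: 16.5
tcp_pos: [0.5197, -0.2392, 0.2953]
orientation: [1.967, 2.45, 0.0]
contact_force: [-0.7, -0.2, 4.0]
grip_width: 0.0172
gripper_force: 59.4
```

>>> arm_command --plan '[{"claw": 1, "tx": 0, "ty": 0, "tz": 0.001, "ax": 0, "ay": 0, "az": 0}, {"claw": 1, "tx": 0, "ty": 0, "tz": 0.001, "ax": 0, "ay": 0, "az": 0}, {"claw": 1, "tx": 0, "ty": 0, "tz": 0.001, "ax": 0, "ay": 0, "az": 0}, {"claw": 1, "tx": 0, "ty": 0, "tz": 0.001, "ax": 0, "ay": 0, "az": 0}, {"claw": 1, "tx": 0, "ty": 0, "tz": 0, "ax": 0, "ay": 0, "az": 0}, {"claw": 1, "tx": 0, "ty": 0, "tz": 0, "ax": 0, "ay": 0, "az": 0}, {"claw": 1, "tx": 0, "ty": 0, "tz": 0, "ax": 0, "ay": 0, "az": 0}, {"claw": 1, "tx": 0, "ty": 0, "tz": 0, "ax": 0, "ay": 0, "az": 0}, {"claw": 1, "tx": 0, "ty": 0, "tz": 0, "ax": 0, "ay": 0, "az": 0}, {"claw": 1, "tx": 0, "ty": 0, "tz": 0, "ax": 0, "ay": 0, "az": 0}]'

```text
clock: 17.33
tcp_pos: [0.5197, -0.2391, 0.291]
orientation: [-1.967, -2.45, 0.0]
contact_force: [0.5, -0.3, 0.9]
grip_width: 0.0171
gripper_force: 59.2
```

The punch yields at about 4 N, with no hard stop 6 mm past where bore0 blocked, so bore1 is the one. I'll push the pin home.

>>> arm_command --plan '[{"claw": 1, "tx": 0, "ty": 0, "tz": 0.002, "ax": 0, "ay": 0, "az": 0}, {"claw": 1, "tx": 0, "ty": 0, "tz": 0.002, "ax": 0, "ay": 0, "az": 0}, {"claw": 1, "tx": 0, "ty": 0, "tz": 0.002, "ax": 0, "ay": 0, "az": 0}, {"claw": 1, "tx": 0, "ty": 0, "tz": 0.002, "ax": 0, "ay": 0, "az": 0}, {"claw": 1, "tx": 0, "ty": 0, "tz": 0.002, "ax": 0, "ay": 0, "az": 0}, {"claw": 1, "tx": 0, "ty": 0, "tz": 0.001, "ax": 0, "ay": 0, "az": 0}, {"claw": 1, "tx": 0, "ty": 0, "tz": 0, "ax": 0, "ay": 0, "az": 0}, {"claw": 1, "tx": 0, "ty": 0, "tz": 0, "ax": 0, "ay": 0, "az": 0}, {"claw": 1, "tx": 0, "ty": 0, "tz": 0, "ax": 0, "ay": 0, "az": 0}, {"claw": 1, "tx": 0, "ty": 0, "tz": 0, "ax": 0, "ay": 0, "az": 0}]'

```text
clock: 18.17
tcp_pos: [0.5195, -0.239, 0.2799]
orientation: [-1.966, -2.449, 0.0]
contact_force: [-0.5, -1.5, -0.8]
grip_width: 0.0168
gripper_force: 59.3
```

>>> arm_command --plan '[{"claw": 1, "tx": 0, "ty": 0, "tz": 0.001, "ax": 0, "ay": 0, "az": 0}, {"claw": 1, "tx": 0, "ty": 0, "tz": 0.001, "ax": 0, "ay": 0, "az": 0}, {"claw": 1, "tx": 0, "ty": 0, "tz": 0.001, "ax": 0, "ay": 0, "az": 0}, {"claw": 1, "tx": 0, "ty": 0, "tz": 0.001, "ax": 0, "ay": 0, "az": 0}, {"claw": 1, "tx": 0, "ty": 0, "tz": 0, "ax": 0, "ay": 0, "az": 0}, {"claw": 1, "tx": 0, "ty": 0, "tz": 0, "ax": 0, "ay": 0, "az": 0}, {"claw": 1, "tx": 0, "ty": 0, "tz": 0, "ax": 0, "ay": 0, "az": 0}, {"claw": 1, "tx": 0, "ty": 0, "tz": 0, "ax": 0, "ay": 0, "az": 0}, {"claw": 1, "tx": 0, "ty": 0, "tz": 0, "ax": 0, "ay": 0, "az": 0}, {"claw": 1, "tx": 0, "ty": 0, "tz": 0, "ax": 0, "ay": 0, "az": 0}]'

```text
clock: 19.0
tcp_pos: [0.5195, -0.2394, 0.2778]
orientation: [-1.967, -2.449, -0.002]
contact_force: [-6.2, 4.4, 20.3]
grip_width: 0.0169
gripper_force: 61.1
```

Hard stop at TCP 0.2778, the predicted home depth, with 20 N. I'll relax the load, release and retreat straight up.

>>> arm_command --plan '[{"claw": 1, "tx": 0, "ty": 0, "tz": -0.0015, "ax": 0, "ay": 0, "az": 0}, {"claw": 1, "tx": 0, "ty": 0, "tz": 0, "ax": 0, "ay": 0, "az": 0}, {"claw": 0.4, "tx": 0, "ty": 0, "tz": 0, "ax": 0, "ay": 0, "az": 0}, {"claw": 0.4, "tx": 0, "ty": 0, "tz": 0, "ax": 0, "ay": 0, "az": 0}, {"claw": 0.4, "tx": 0, "ty": 0, "tz": 0, "ax": 0, "ay": 0, "az": 0}, {"claw": 0.2, "tx": 0, "ty": 0, "tz": 0, "ax": 0, "ay": 0, "az": 0}, {"claw": 0.2, "tx": 0, "ty": 0, "tz": 0, "ax": 0, "ay": 0, "az": 0}, {"claw": 0.2, "tx": 0, "ty": 0, "tz": 0, "ax": 0, "ay": 0, "az": 0}, {"claw": 0.2, "tx": 0, "ty": 0, "tz": 0, "ax": 0, "ay": 0, "az": 0}, {"claw": 0.2, "tx": 0, "ty": 0, "tz": 0, "ax": 0, "ay": 0, "az": 0}]'

```text
clock: 19.83
tcp_pos: [0.5197, -0.2392, 0.2777]
orientation: [-1.967, -2.45, 0.0]
contact_force: [1.0, 0.4, 0.4]
grip_width: 0.0686
gripper_force: 0.0
```

>>> arm_command --plan '[{"claw": 0.2, "tx": 0, "ty": 0, "tz": -0.01, "ax": 0, "ay": 0, "az": 0}, {"claw": 0.2, "tx": 0, "ty": 0, "tz": -0.02, "ax": 0, "ay": 0, "az": 0}, {"claw": 0.2, "tx": 0, "ty": 0, "tz": -0.02, "ax": 0, "ay": 0, "az": 0}, {"claw": 0.2, "tx": 0, "ty": 0, "tz": -0.02, "ax": 0, "ay": 0, "az": 0}, {"claw": 0.2, "tx": 0, "ty": 0, "tz": -0.02, "ax": 0, "ay": 0, "az": 0}, {"claw": 0.2, "tx": 0, "ty": 0, "tz": -0.02, "ax": 0, "ay": 0, "az": 0}, {"claw": 0.2, "tx": 0, "ty": 0, "tz": -0.02, "ax": 0, "ay": 0, "az": 0}, {"claw": 0.2, "tx": 0, "ty": 0, "tz": 0, "ax": 0, "ay": 0, "az": 0}, {"claw": 0.2, "tx": 0, "ty": 0, "tz": 0, "ax": 0, "ay": 0, "az": 0}, {"claw": 0.2, "tx": 0, "ty": 0, "tz": 0, "ax": 0, "ay": 0, "az": 0}]'

```text
clock: 20.67
tcp_pos: [0.5194, -0.239, 0.4076]
orientation: [-1.966, -2.45, -0.0]
contact_force: [-0.7, 0.4, -0.8]
grip_width: 0.0682
gripper_force: 0.0
```

```bash
python3 -c "
from h import *
np.set_printoptions(precision=4,suppress=True)
snap('side','side6.png',(300,100,400,220),5)
for d in r.tip_of('gauge_red','side')[:2]: print(d['confidence'],w('side',d['location']))"
```

```text
(no output)
```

View pics/side6.png

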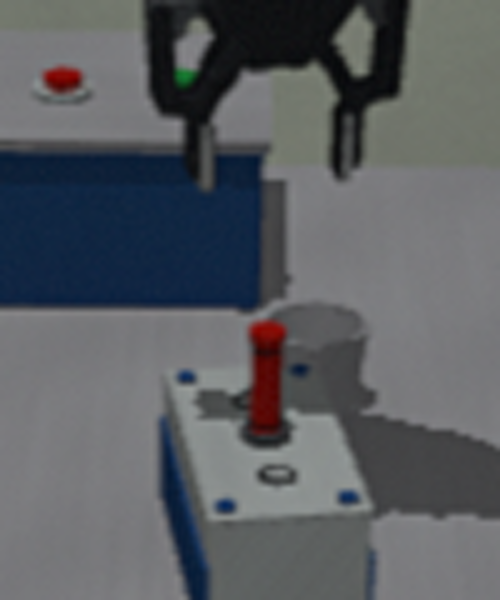

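The pin stands upright in the middle bore. Its collar at crop (266,434), full-frame (353,187), matches bore1's mouth pixel (352,187), and the gripper is clear above it.

```bash
python3 -c "
from bench import r
print(r.hand_in())"
```

```text
the job is handed in; nothing more can be done
None
```

The red gauge pin is upright in bore1 (the middle bore), pushed to the hard stop with its collar on the block and let go of. Bore0's punch held solid at 27 N, bore1's gave way at about 4 N, bore2 was not tested, and the job is handed in.

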